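# Check in a tomato jar and show its tasting dish to the reader

### The arm

A 6-joint arm with a two-finger parallel gripper is mounted at the origin on the work surface. World frame = base frame: x ahead of the robot, y to its left, z up, the work surface at z = 0. Lengths are in m, angles in degrees, forces in N, time in s.
With the tool pointing down it reaches from about 0.35 to 0.875 m from the base axis. Payload 4.2 kg.
Tool frame: the origin (TCP) lies at the very end of the fingers, on their centre line; the grasp point (between the pads) lies 19 mm behind it; z points along the fingers, x is the direction in which the jaws open and shut, and the axes are right-handed (so a half turn about z gives the same grasp; the last joint's range is limited). The gripper opens to 87 mm and grips with 3 to 60 N. Pads are 19 mm wide; open, the fingers measure 117 mm over their backs; the gripper's body (75 mm by 190 mm) begins 51 mm behind the grasp point.
Start: joints at [80.248, 22.042, 0.453, 0, -68.411, -14.817], TCP at [0.26, 0.568, 0.223] pointing down, gripper open.
Joint ranges: [-179.83, 179.83], [-69.29, 118.12], [-61.27, 80.66], [-181.25, 117.63], [-171.15, -9.14], [-177.46, 177.46]. Speed limits (degrees/s): [159.86, 159.86, 180, 180, 180, 180].

### API

Orientations are given as a 3x3 rotation matrix whose columns are the frame's x, y, z axes.
In Python, from station import r gives the robot as it stands.
- The arm moves only by the tool move_arm, never from a script. Its argument "series" is a list that holds one entry, the list of rows, each a list of 7 numbers: the shift along the tool's x, y, z in cm, then the turn, a rotation vector about the tool's x, y, z in degrees, then the opening, from -1 (shut) to 1 (fully open). In form: [[[dx, dy, dz, wx, wy, wz, fingers], ...]]. A call has 1 to 12 rows; each row shifts and turns the commanded pose from where the row before left it, along the tool's axes as they then stand; what a row does not reach is not made up. A row lasts 1/8 s, in which the tool goes at most 62.5 mm and 10.7 degrees, less where a joint would pass 70% of its speed; a pose out of reach is approached as far as the arm can. A call is refused whole if a number of a shift passes 6.25 or a number of a turn 10.7, either way. A call with a gripper value outside its range is refused whole. The fingers move at their own pace and stop on an object; the grip force is fixed at half the most. Time passes only in rows, so rows that do not move let the fingers close. It gives the time, the measured TCP pose, the force and the opening at its end, in the units of the state.
- r.sense(): the state, without advancing time (a new reading comes with each control period).
- r.capture(name): name is "side" or "top" or "wrist"; returns a dict with "color" (480x640x3 uint8, blue, green, red), "fx", "fy", "cx", "cy" (pixels), "rvec" (rotation vector, rad) and "tvec" (3), from world to camera coordinates, as OpenCV has them; the wrist camera has in their place "tool_from_camera" (4x4, takes a point from camera to tool coordinates, whose origin is the TCP and whose axes are the tool frame's). Camera axes: x right, y down, z forward; pixel columns grow to the right and rows downward; lengths in m; the calibration is good to about 2 mm. A picture is of the moment at which its call begins: read the wrist's pose just before it. There is no depth.
- r.finish_job(): hands the job in, once; it reports no verdict.
The state is a dict: "time_s": time; "joints": joint angles; "joint_velocities": joint speeds; "effort": joint torques, N m; "tcp_pos": TCP position; "ee_rot": TCP orientation; "wrist_force": force on the tool from outside, world axes, zero at the start; "moment": the same for the moment, N m; "gripper_width": opening from 0.0 (shut) to 1.0 (fully open).
Only numpy, scipy, OpenCV 4.12 (cv2) and the standard library are available. Lean on these libraries where they do the work, as an engineer would, in place of code of your own. Each camera call takes 0.05 s, during which the arm holds its last target.

### The job

Check this batch in at the reader tower: turn the red jar where it stands until its yellow mark faces straight at the tower, and let go of it there. Then lift the white dish by its wooden handle and turn it a quarter turn, counter-clockwise seen from above, until its blue tag faces straight at the tower, keeping the dish level and the loose tomato in its middle all the way. Finish while still holding the dish level and still, directly over its cork mat with its underside about 10 cm above the counter, and leave the other things alone.

Things in the scene. Friction and masses are not known exactly. Their poses are not given: they have to be found in the camera images.
- reader: Code reader tower, fixed: grey post 70 x 70 mm, 173 mm tall, black foot 90 x 90 mm and black cap; a dark window with red lines on two opposite sides. Origin: centre of its foot, on the counter. Its +y side looks at the jar, its -y side at the dish.
- jar: Sealed red jar of tomatoes with a white lid: 56 mm in diameter, 108 mm tall, about 320 g, loose on the counter 155 to 195 mm from the tower's axis, on the tower's +y side. Origin: centre of its underside. A yellow mark runs down its +x side and over its lid from the lid's middle to that side; the mark faces along the jar's +x axis. At the start the mark faces 0.6 to 1.5 rad away from the tower; turn the jar clockwise seen from above to bring it round.
- jar_center (a point): Middle of the jar, 54 mm above its underside, on its axis.
- jar_mark (a point): The yellow mark: point on the jar's wall at its middle height, 28 mm from the axis towards the jar's +x.
- mat: Round cork mat, fixed, 120 mm in diameter, 4 mm thick, on the tower's -y side; the dish stands on it. Origin: centre of its underside, on the counter.
- dish: White dished plate, loose, about 200 g: 124 mm across its rim, 27 mm deep overall, with a shallow cone (13 degrees) inside. Origin: centre of its underside. +x points to the upright blue tag on its rim (5 mm thick, 34 mm wide, top 41 mm above the underside), -x to its wooden handle. Level when its z axis is vertical. It stands on the mat with the handle roughly towards the robot and the tag a quarter turn short (counter-clockwise seen from above) of facing the tower.
- dish_middle (a point): Middle of the dish, 20 mm above its underside: where the centre of the tomato rests when it lies in the middle.
- dish_grip (a point): Middle of the dish's straight wooden handle, 100 mm from the dish's centre and 34 mm above its underside. The handle is a level bar 14 mm wide and 14 mm thick that runs along the dish's x from 57 to 135 mm from the centre, free on both sides and above.
- dish_tag (a point): Middle of the blue tag, 62 mm from the dish's centre, 30 mm above its underside.
- tomato_center (a point): Centre of the red cherry tomato, a firm loose ball 30 mm in diameter, 18 g, lying in the middle of the dish.
- spoon_grip (a point): Handle of a wooden spoon lying on the counter; bystander.
- shaker_mid (a point): Steel salt shaker, 38 mm wide, 66 mm tall; bystander. Point: its middle, half-way up.
- bowl_mid (a point): Mint-green bowl, 140 mm wide, 55 mm tall; bystander. Point: its middle, half-way up.
- mill_mid (a point): Dark wooden pepper mill, 52 mm wide, 147 mm tall; bystander. Point: its middle, half-way up.
- oil_mid (a point): Green glass bottle, 60 mm wide, 190 mm tall; bystander. Point: its middle, half-way up.
- tin_mid (a point): Round tin, 70 mm wide, 60 mm tall; bystander. Point: its middle, half-way up.
- plate_mid (a point): Small white plate, 150 mm wide, 18 mm tall; bystander. Point: its middle, half-way up.
Things that resemble listed ones, but are neither listed nor needed, are in the scene too. Leave any black or pink look-alike of the dish alone.

How it is judged (in metres and radians):
On the way, in this order (a step that is already met when the one before it is completed fails the run):
1. the jar's yellow mark faces the tower, jar upright and let go (angle between the x axis of jar and the y axis of reader, either way round below 0.24 rad and x of reader in the frame of jar above 0.08 m and angle between jar's own z axis and vertical below 0.12 rad and distance of jar_center from where it was at the start of the episode below 0.04 m and contact force between the fingers and jar below 0.1 N and linear speed of jar below 0.02 m/s), for 0.3 s.
2. the dish is lifted off its mat, held by the fingers, tomato in the middle (height (world z) of dish above 0.03 m and contact force between the fingers and dish above 1 N and distance between tomato_center and dish_middle below 0.02 m), for 0.2 s.
At the end, for the whole second after the job is handed in: Jar upright, untouched, within 40 mm of its place, mark within 0.24 rad of squarely facing the tower. Fingers hold the dish still, tilt below 0.12 rad, underside 60 to 150 mm up, within 40 mm of over the mat, tag within 0.24 rad of squarely facing the tower, tomato within 13 mm of its middle (all of step 1 and angle between the x axis of dish and the y axis of reader, either way round below 0.24 rad and x of reader in the frame of dish above 0.08 m and horizontal distance between dish and mat below 0.04 m and height (world z) of dish between 0.06 and 0.15 m and angle between dish's own z axis and vertical below 0.12 rad and distance between tomato_center and dish_middle below 0.013 m and contact force between the fingers and dish above 2 N and contact force between dish and reader below 0.1 N and contact force between dish and jar below 0.1 N and linear speed of dish below 0.03 m/s and angular speed of dish below 0.15 rad/s); the arm keeps its last pose, push and grip.
It fails at once if the tomato rolled well away from the middle of the dish (30 mm) (distance between tomato_center and dish_middle above 0.03 m).
It fails at once if the dish tipped (more than 0.25 rad off level) (angle between dish's own z axis and vertical above 0.25 rad).
It fails at once if the jar tipped over (more than 0.4 rad) (angle between jar's own z axis and vertical above 0.4 rad).
It fails at once if a bystander moved by more than 30 mm (distance of any of shaker_mid, bowl_mid, mill_mid, oil_mid, tin_mid, plate_mid, spoon_grip from where it was at the start of the episode above 0.03 m).
It also fails if it takes over 54 s, if anything falls off the work surface, if the arm or the gripper's body presses on something with over 40 N, if the wrist force passes 120 N, or if a joint passes its speed limit or range.

## Working session

There is one attempt and no reset: what is moved stays moved. The work goes in short steps, Python scripts to look and compute and a tool call to move; the robot and the scene stay as the last step left them, time stands still between calls to the robot, and variables do not carry over. Pictures are saved under pics/ and viewed, and the job is handed in when it is done.

Besides the shell and the picture viewer there is one more tool, called after "Call:" as a command line: name --argument value ..., lists and objects as JSON in quotes. move_arm: Moves the arm, as the interface text tells. Its arguments: {"type":"object","properties":{"series":{"type":"array","items":{"type":"array","items":{"type":"array","items":{"type":"number"}}}}},"required":["series"]}

```bash
mkdir -p pics; ls; python3 - <<'E'
from station import r
import cv2
s=r.sense();print(s)
for n in("side","top","wrist"):
    c=r.capture(n);cv2.imwrite(f"pics/{n}0.png",c["color"]);print(n,{k:v for k,v in c.items() if k!="color"})
E
```

```text
pics
{'time_s': 0.0, 'joints': array([ 8.02495565e+01,  2.20918620e+01,  3.79528341e-01, -2.65025941e-02,
       -6.84126622e+01, -1.48188645e+01]), 'joint_velocities': array([ 0.12002211,  0.03768401,  0.10601259, -0.11605511,  0.15561623,
        0.00437147]), 'effort': array([-4.83746098e-04, -3.90658808e+01,  1.87399828e+01,  4.21967983e+00,
        1.09997785e-02, -1.94762442e-04]), 'tcp_pos': array([0.25959134, 0.56787279, 0.22145275]), 'ee_rot': array([[-4.15947992e-01, -9.09388057e-01, -7.93360698e-04],
       [-9.09385696e-01,  4.15948724e-01, -2.07719439e-03],
       [ 2.21897314e-03, -1.42533965e-04, -9.99997528e-01]]), 'wrist_force': array([ 0.03717035, -1.09706659, -0.02487719]), 'moment': array([-0.03992267,  0.06312702,  0.01249739]), 'gripper_width': 1.003354528873382}
side {'fx': 594.0365220498473, 'fy': 594.0365220498473, 'cx': 313.0786860133304, 'cy': 246.69558317629938, 'rvec': array([ 2.05654105, -0.53348305,  0.2750167 ]), 'tvec': array([-0.47750914,  0.22505681,  1.07714144])}
top {'fx': 472.2624843310038, 'fy': 472.2624843310038, 'cx': 324.11078802127594, 'cy': 235.17762134935757, 'rvec': array([ 2.13120776, -2.15015136,  0.16680583]), 'tvec': array([-0.01439754,  0.54161089,  1.00930465])}
wrist {'fx': 350.67769954503405, 'fy': 350.67769954503405, 'cx': 320.96225314855474, 'cy': 239.94160708579133, 'tool_from_camera': array([[ 9.99999857e-01,  5.35557521e-04, -3.52064512e-06,
         5.25685433e-04],
       [-5.13838904e-04,  9.61258627e-01,  2.75647578e-01,
        -7.57832425e-02],
       [ 1.51009384e-04, -2.75647537e-01,  9.61258765e-01,
        -1.62971511e-01],
       [ 0.00000000e+00,  0.00000000e+00,  0.00000000e+00,
         1.00000000e+00]])}
```

View pics/top0.png

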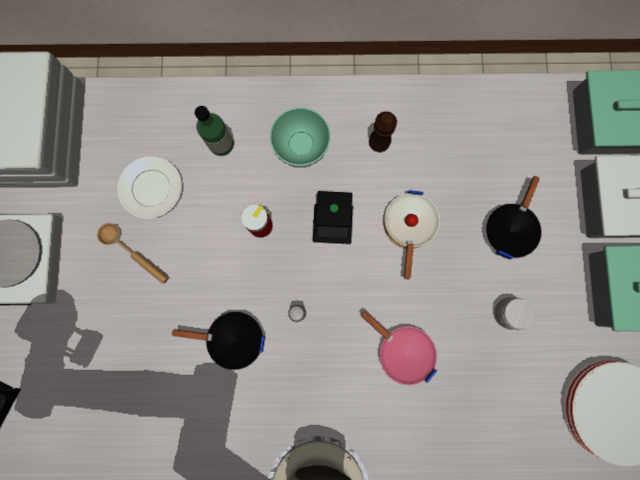

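View pics/side0.png

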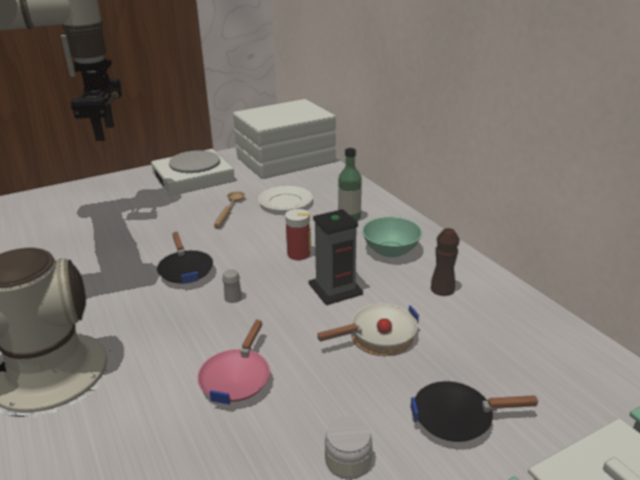

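View pics/wrist0.png

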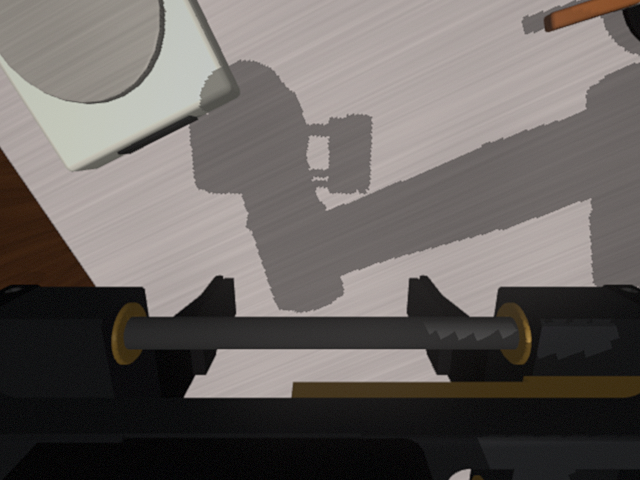

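```bash
cat > h.py <<'E'
import numpy as np,cv2
from station import r
def ray(c,u,v):
    R,_=cv2.Rodrigues(np.array(c["rvec"]));t=np.array(c["tvec"])
    o=-R.T@t
    p=cv2.undistortPoints(np.array([[[u,v]]],float),np.array([[c["fx"],0,c["cx"]],[0,c["fy"],c["cy"]],[0,0,1]]),None)[0,0]
    return o,R.T@np.array([p[0],p[1],1])
def onz(c,u,v,z):
    o,d=ray(c,u,v);return o+d*(z-o[2])/d[2]
def proj(c,p):
    K=np.array([[c["fx"],0,c["cx"]],[0,c["fy"],c["cy"]],[0,0,1]])
    return cv2.projectPoints(np.array([p],float),np.array(c["rvec"]),np.array(c["tvec"]),K,None)[0][0,0]
E
python3 - <<'E'
from h import *
a=cv2.imread("pics/top0.png");b=cv2.imread("pics/side0.png")
cv2.imwrite("pics/topz.png",cv2.resize(a[170:300,230:450],None,fx=3.6,fy=3.6,interpolation=cv2.INTER_CUBIC))
cv2.imwrite("pics/sidez.png",cv2.resize(b[195:365,270:450],None,fx=3.4,fy=3.4,interpolation=cv2.INTER_CUBIC))
E
```

```text
(no output)
```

View pics/topz.png

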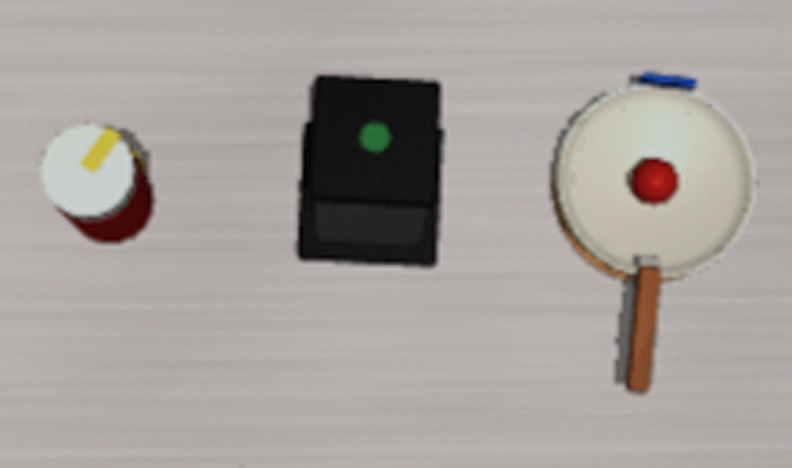

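View pics/sidez.png

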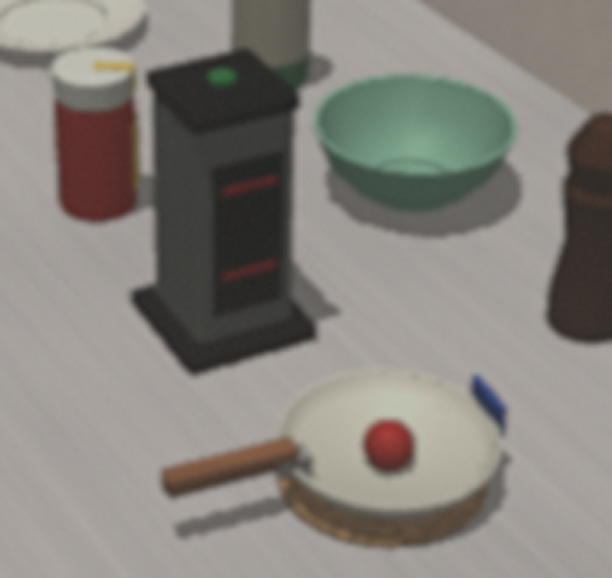

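```bash
python3 - <<'E'
from h import *
c=r.capture("top");im=c["color"]
S=r.capture("side");si=S["color"]
def src(x,y):return (x+.5)/3.6-.5+230,(y+.5)/3.6-.5+170
ang=lambda v:np.degrees(np.arctan2(v[1],v[0]))
hsv=cv2.cvtColor(im,cv2.COLOR_BGR2HSV)
def sub(m,x0,y0,x1,y1):
    o=np.zeros_like(m);o[y0:y1,x0:x1]=m[y0:y1,x0:x1];return o
# cap
P=[onz(c,*src(*q),.173) for q in [(316,76),(440,81),(439,206),(312,200)]]
print("cap ctr",np.mean(P,0),"sides",[np.round((ang(P[i]-P[j]),np.linalg.norm(P[i]-P[j])),3) for i,j in((0,1),(3,2),(0,3),(1,2))])
g=sub(cv2.inRange(hsv,(45,100,50),(80,255,255)),318,170,352,245);m=cv2.moments(g,True);print("green",onz(c,m['m10']/m['m00'],m['m01']/m['m00'],.174))
F=[onz(c,*src(*q),.012) for q in [(298,259),(436,266)]];print("foot edge",F,ang(F[0]-F[1]))
# lid
y=sub(cv2.inRange(hsv,(20,100,80),(35,255,255)),235,200,275,225)
w=sub(cv2.inRange(hsv,(0,0,190),(179,40,255)),235,195,275,235)
u=cv2.bitwise_or(w,y)
k=max(cv2.findContours(u,cv2.RETR_EXTERNAL,cv2.CHAIN_APPROX_NONE)[0],key=cv2.contourArea)
e=cv2.fitEllipse(k);print("lid",e);L=onz(c,*e[0],.108);print("jar",L)
vy,vx=np.nonzero(y);Y=np.array([onz(c,a,b,.108)[:2] for a,b in zip(vx,vy)]);mu=Y.mean(0)
_,_,V=np.linalg.svd(Y-mu);d=V[0]*np.sign(V[0]@(mu-L[:2]));print("mark",mu,ang(d),ang(mu-L[:2]),len(Y))
# dish
dm=sub(cv2.inRange(hsv,(0,0,150),(40,70,255)),380,185,445,252)
cv2.imwrite("pics/dm.png",dm)
k=max(cv2.findContours(dm,cv2.RETR_EXTERNAL,cv2.CHAIN_APPROX_NONE)[0],key=cv2.contourArea)
e=cv2.fitEllipse(k);print("dish ell",e,onz(c,*e[0],.029))
h=sub(cv2.inRange(hsv,(3,110,60),(18,255,255)),395,245,420,285)
vy,vx=np.nonzero(h);H=np.array([onz(c,a,b,.045)[:2] for a,b in zip(vx,vy)]);mu=H.mean(0);_,_,V=np.linalg.svd(H-mu)
print("handle",mu,ang(V[0]),((H-mu)@V[0]).min(),((H-mu)@V[0]).max(),len(H))
b=sub(cv2.inRange(hsv,(100,120,40),(130,255,255)),395,180,430,200);m=cv2.moments(b,True);print("tag",onz(c,m['m10']/m['m00'],m['m01']/m['m00'],.045))
rd=sub(cv2.inRange(hsv,(0,150,60),(8,255,255))|cv2.inRange(hsv,(172,150,60),(179,255,255)),398,208,425,232);m=cv2.moments(rd,True);print("tom",onz(c,m['m10']/m['m00'],m['m01']/m['m00'],.024))
E
```

```text
cap ctr [ 0.57353596 -0.0395141   0.173     ] sides [array([8.7117e+01, 6.8000e-02]), array([8.6744e+01, 6.9000e-02]), array([-2.178,  0.069]), array([-1.472,  0.07 ])]
green [ 0.57526134 -0.03846502  0.174     ]
foot edge [array([0.53159564, 0.00764647, 0.012     ]), array([ 0.52633123, -0.07990503,  0.012     ])] 86.5589922654319
lid ((253.41183471679688, 216.57752990722656), (23.253887176513672, 24.52385711669922), 53.876014709472656)
jar [0.57197176 0.12886568 0.108     ]
mark [0.58428806 0.11880797] -47.15485364482188 -39.235687590942035 61
dish ell ((413.8472595214844, 216.56236267089844), (71.68944549560547, 75.59645080566406), 171.0558624267578) [ 0.58444892 -0.22312413  0.029     ]
handle [ 0.48281226 -0.20323478] 174.33333886052662 -0.0353166785659767 0.03844003755195756 209
tag [ 0.63768723 -0.22494607  0.045     ]
tom [ 0.57803467 -0.21807818  0.024     ]
```

```bash
cat >> h.py <<'E'
from scipy.spatial.transform import Rotation as Ro
def yawR(a):
    a=np.radians(a);x=np.array([np.cos(a),np.sin(a),0]);z=np.array([0,0,-1.]);return np.column_stack([x,np.cross(z,x),z])
def plan(p1,yaw1,n,grip,p0=None,R0=None,path=None):
    """rows (rounded) from measured pose to the pose p1,yaw1 ; path(s)->(p,yaw) optional"""
    s=r.sense();P=np.array(s["tcp_pos"]) if p0 is None else np.array(p0);R=np.array(s["ee_rot"]) if R0 is None else R0
    P0,Rs=P.copy(),R.copy()
    dv=(Ro.from_matrix(Rs.T@yawR(yaw1)) if path is None else None)
    rows=[]
    for i in range(1,n+1):
        f=i/n
        if path is None: Pt=P0+(np.array(p1)-P0)*f;Rt=Rs@Ro.from_rotvec(dv.as_rotvec()*f).as_matrix()
        else: Pt,y=path(f);Rt=yawR(y)
        d=np.round(R.T@(Pt-P)*100,2);w=np.round(np.degrees(Ro.from_matrix(R.T@Rt).as_rotvec()),1)
        P=P+R@d/100;R=R@Ro.from_rotvec(np.radians(w)).as_matrix()
        rows.append([*d.tolist(),*w.tolist(),grip])
    print("end",np.round(P,4),"yaw",np.degrees(np.arctan2(R[1,0],R[0,0])))
    print(str([rows]).replace(" ",""))
    return P,R
E
python3 - <<'E'
from h import *
plan([.573,.131,.24],-190,12,1)
E
```

```text
end [0.573 0.131 0.24 ] yaw 170.02379825472065
[[[2.23,-3.89,-0.15,-0.0,-0.0,6.3,1],[1.78,-4.11,-0.14,-0.0,-0.0,6.3,1],[1.33,-4.28,-0.15,-0.0,-0.0,6.3,1],[0.85,-4.4,-0.15,-0.0,-0.0,6.2,1],[0.37,-4.47,-0.14,-0.0,-0.0,6.3,1],[-0.13,-4.48,-0.15,-0.0,-0.0,6.3,1],[-0.61,-4.44,-0.15,-0.0,-0.0,6.3,1],[-1.1,-4.34,-0.15,-0.0,-0.0,6.3,1],[-1.57,-4.2,-0.14,-0.0,-0.0,6.3,1],[-2.02,-4.0,-0.15,-0.0,-0.0,6.3,1],[-2.45,-3.75,-0.15,-0.1,-0.0,6.2,1],[-2.84,-3.47,-0.15,0.0,-0.0,6.3,1]]]
```

Call:
move_arm --series '[[[2.2, -3.9, -0.15, 0, 0, 6.3, 1], [1.8, -4.1, -0.15, 0, 0, 6.3, 1], [1.3, -4.3, -0.15, 0, 0, 6.3, 1], [0.85, -4.4, -0.15, 0, 0, 6.2, 1], [0.4, -4.5, -0.15, 0, 0, 6.3, 1], [-0.1, -4.5, -0.15, 0, 0, 6.3, 1], [-0.6, -4.4, -0.15, 0, 0, 6.3, 1], [-1.1, -4.3, -0.15, 0, 0, 6.3, 1], [-1.6, -4.2, -0.15, 0, 0, 6.3, 1], [-2.0, -4.0, -0.15, 0, 0, 6.3, 1], [-2.5, -3.8, -0.15, 0, 0, 6.2, 1], [-2.8, -3.5, -0.15, 0, 0, 6.3, 1]]]'

```text
time_s: 1.75
tcp_pos: [0.5738, 0.1295, 0.2406]
ee_rot: [[-0.984, 0.177, 0.0], [0.177, 0.984, 0.0], [0.0, 0.0, -1.0]]
wrist_force: [0.6, 1.3, -0.8]
gripper_width: 0.999
```

```bash
python3 - <<'E'
from h import *
s=r.sense();print(s["tcp_pos"],s["ee_rot"],s["joints"],s["joint_velocities"])
np.save("w1.npy",np.c_[s["ee_rot"],s["tcp_pos"]])
c=r.capture("wrist");cv2.imwrite("pics/w1.png",c["color"])
E
```

```text
[0.57379785 0.12946555 0.24055543] [[-9.84279037e-01  1.76620432e-01  1.35517295e-06]
 [ 1.76620432e-01  9.84279033e-01  8.94011219e-05]
 [ 1.44561965e-05  8.82350014e-05 -9.99999996e-01]] [ 2.84757066e+01  1.77743797e+01 -3.27591042e+00 -4.78498539e-03
 -6.89471994e+01 -3.86469588e+01] [-36.576685    11.89271754  18.56187713   0.11301858  -6.54099927
 -13.59895139]
```

View pics/w1.png

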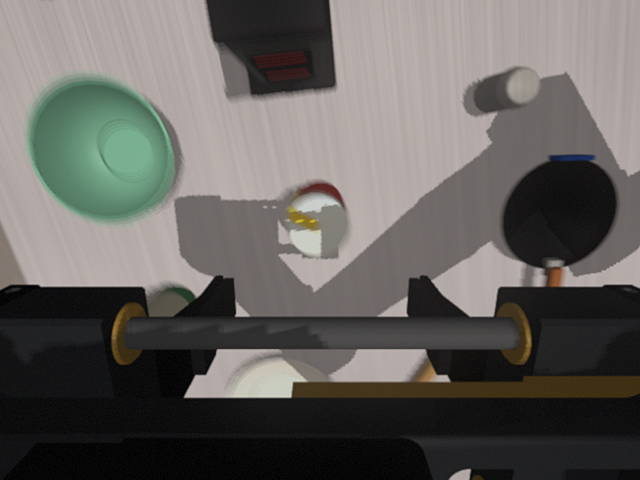

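```bash
python3 - <<'E'
from h import *
c=r.capture("wrist")
for i in range(3):
    s=r.sense();print(s["time_s"],s["tcp_pos"],s["joints"][0],s["joint_velocities"][0])
    c=r.capture("wrist")
cv2.imwrite("pics/w2.png",c["color"]);cv2.imwrite("pics/w2z.png",cv2.resize(c["color"][130:290,230:430],None,fx=4,fy=4,interpolation=cv2.INTER_CUBIC))
print(s["ee_rot"])
np.save("w1.npy",np.c_[s["ee_rot"],s["tcp_pos"]])
t=r.capture("top");cv2.imwrite("pics/top1.png",t["color"])
E
```

```text
1.85 [0.57472328 0.12772268 0.24018002] 28.298266588797805 3.2349680603038773
1.9 [0.57371843 0.12911877 0.24006222] 28.446999569299944 2.4483428878881357
1.95 [0.57313562 0.13008644 0.2401134 ] 28.555866951453517 1.8298175156591518
[[-9.84705260e-01  1.74226725e-01 -7.74461638e-04]
 [ 1.74226832e-01  9.84705543e-01 -7.25118204e-05]
 [ 7.49983171e-04 -2.06334769e-04 -9.99999697e-01]]
```

View pics/w2.png

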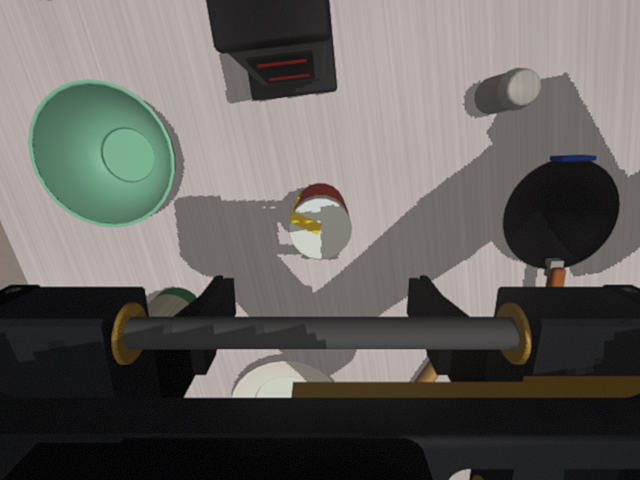

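View pics/w2z.png

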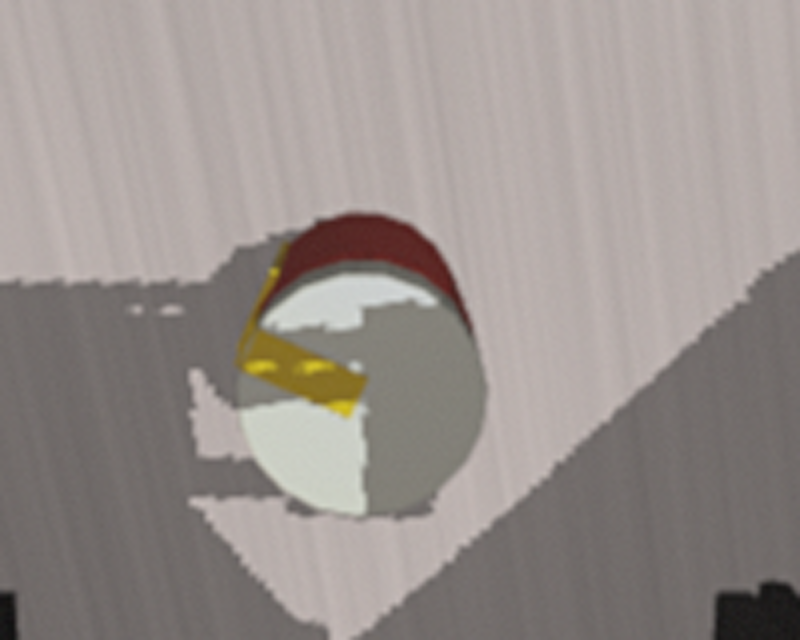

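```bash
cat >> h.py <<'E'
def wz(W,c,u,v,z):
    T=np.array(c["tool_from_camera"]);p=np.array([(u-c["cx"])/c["fx"],(v-c["cy"])/c["fy"],1])
    R,t=W[:,:3],W[:,3];o=R@T[:3,3]+t;d=R@T[:3,:3]@p
    return o+d*(z-o[2])/d[2]
E
python3 - <<'E'
from h import *
W=np.load("w1.npy");c=r.capture("wrist")
q=lambda x,y:wz(W,c,(x+.5)/4-.5+230,(y+.5)/4-.5+130,.108)
a,b,C=q(362,397),q(247,347),q(362,390)
L,Rr,T,B=q(238,385),q(487,385),q(362,262),q(362,517)
print("edge",L,Rr,T,B,(L+Rr+T+B)/4)
ang=lambda v:np.degrees(np.arctan2(v[1],v[0]))
print(a,b,C,ang(b-a),ang(b-C))
def w(x,y,z):return wz(W,c,x,y,z)
P=[w(215,43,.173),w(331,49,.173)];print("capedge",P,ang(P[1]-P[0]))
P=[w(255,100,.012),w(336,91,.012)];print("foot",P,ang(P[1]-P[0]))
t=r.capture("top")
for u,v in((202,113),(211,128)):print("oil?",onz(t,u,v,.19 if v==113 else .12))
print(r.sense()["tcp_pos"],ang(r.sense()["ee_rot"][:,0]))
E
```

```text
edge [0.59953681 0.12124585 0.108     ] [0.54646982 0.13060289 0.108     ] [0.5684509  0.09959997 0.108     ] [0.57837368 0.1556352  0.108     ] [0.5732078  0.12677098 0.108     ]
[0.57357608 0.12854251 0.108     ] [0.59596755 0.113351   0.108     ] [0.57330342 0.12700281 0.108     ] -34.15495570704915 -31.06281187619013
capedge [array([ 0.61174907, -0.00934594,  0.173     ]), array([0.54512043, 0.00563436, 0.173     ])] 167.32873973293312
foot [array([0.6207138 , 0.00447745, 0.012     ]), array([0.53626316, 0.01055541, 0.012     ])] 175.88348543776377
oil? [0.76659949 0.22180925 0.19      ]
oil? [0.76308887 0.22039299 0.12      ]
[0.57257762 0.1316627  0.24064061] 170.13753654919134
```

```bash
python3 - <<'E'
from h import *
P,R=plan([.573,.1275,.15],190,4,1)
plan([.573,.1275,.056],190,4,1,P,R)
E
```

```text
end [0.573  0.1275 0.15  ] yaw -169.96246366786252
[[[-0.03,-0.1,2.27,0.0,-0.0,-5.0,1],[-0.02,-0.1,2.26,0.0,-0.0,-4.9,1],[-0.01,-0.11,2.27,0.0,-0.0,-5.0,1],[0.0,-0.1,2.26,0.0,0.0,-5.0,1]]]
end [0.573  0.1275 0.056 ] yaw -169.96246366786252
[[[0.0,-0.0,2.35,0.0,0.0,0.0,1],[0.0,-0.0,2.35,0.0,0.0,0.0,1],[0.0,-0.0,2.35,0.0,0.0,0.0,1],[0.0,-0.0,2.35,0.0,0.0,0.0,1]]]
```

Call:
move_arm --series '[[[0, -0.1, 2.25, 0, 0, -5, 1], [0, -0.1, 2.25, 0, 0, -5, 1], [0, -0.1, 2.25, 0, 0, -5, 1], [0, -0.1, 2.25, 0, 0, -5, 1], [0, 0, 2.3, 0, 0, 0, 1], [0, 0, 2.3, 0, 0, 0, 1], [0, 0, 2.3, 0, 0, 0, 1], [0, 0, 2.3, 0, 0, 0, 1], [0, 0, 0, 0, 0, 0, 1]]]'

```text
time_s: 3.28
tcp_pos: [0.5714, 0.1271, 0.057]
ee_rot: [[-0.984, -0.176, -0.004], [-0.176, 0.984, -0.002], [0.004, -0.001, -1.0]]
wrist_force: [0.3, 0.5, 0.2]
gripper_width: 1.0
```

```bash
python3 - <<'E'
from h import *
s=r.sense();np.save("w1.npy",np.c_[s["ee_rot"],s["tcp_pos"]])
print(s["tcp_pos"],s["joints"],s["wrist_force"])
c=r.capture("wrist");cv2.imwrite("pics/w3.png",c["color"])
E
```

```text
[0.57135749 0.12706777 0.05704099] [ 2.83744261e+01  2.78904076e+01 -1.67431929e+01 -1.95832659e-02
 -4.56036128e+01 -1.82437180e+01] [0.26249956 0.53664001 0.24639555]
```

View pics/w3.png

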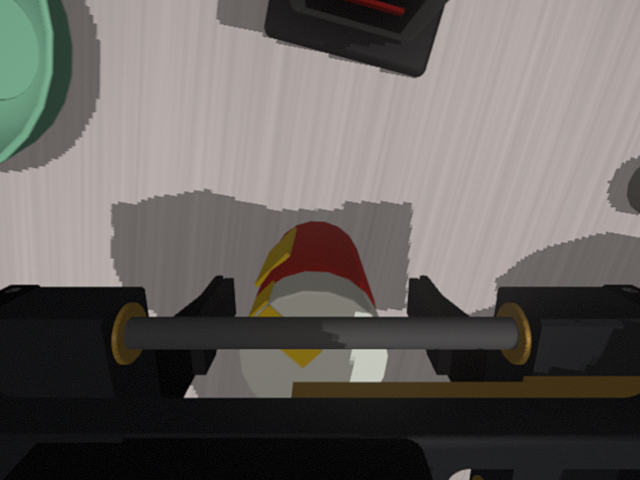

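Call:
move_arm --series '[[[0, 0, 0, 0, 0, 0, -1], [0, 0, 0, 0, 0, 0, -1], [0, 0, 0, 0, 0, 0, -1], [0, 0, 0, 0, 0, 0, -1], [0, 0, 0, 0, 0, 0, -1], [0, 0, 0, 0, 0, 0, -1]]]'

```text
time_s: 4.08
tcp_pos: [0.5737, 0.127, 0.0591]
ee_rot: [[-0.985, -0.174, 0.002], [-0.174, 0.985, 0.0], [-0.002, 0.0, -1.0]]
wrist_force: [1.7, 0.1, 2.4]
gripper_width: 0.637
```

Call:
move_arm --series '[[[0, 0, 0, 0, 0, 5, -1], [0, 0, 0, 0, 0, 6, -1], [0, 0, 0, 0, 0, 6, -1], [0, 0, 0, 0, 0, 6, -1], [0, 0, 0, 0, 0, 6, -1], [0, 0, 0, 0, 0, 6, -1], [0, 0, 0, 0, 0, 6, -1], [0, 0, 0, 0, 0, 6, -1], [0, 0, 0, 0, 0, 6, -1], [0, 0, 0, 0, 0, 5, -1], [0, 0, 0, 0, 0, 2, -1], [0, 0, 0, 0, 0, 0, -1]]]'

```text
time_s: 5.58
tcp_pos: [0.5713, 0.1265, 0.059]
ee_rot: [[-0.643, 0.766, -0.003], [0.766, 0.643, -0.001], [0.001, -0.003, -1.0]]
wrist_force: [-2.7, 0.7, 6.1]
gripper_width: 0.641
```

```bash
python3 - <<'E'
from h import *
s=r.sense();np.save("w1.npy",np.c_[s["ee_rot"],s["tcp_pos"]])
print(s["tcp_pos"],s["joints"],s["wrist_force"])
c=r.capture("wrist");cv2.imwrite("pics/w4.png",c["color"])
E
```

```text
[0.5713206  0.12648158 0.05897907] [ 2.83064522e+01  2.77161682e+01 -1.66839032e+01 -6.37279474e-02
 -4.57850254e+01 -7.82467982e+01] [-2.65009375  0.67192653  6.06109384]
```

View pics/w4.png

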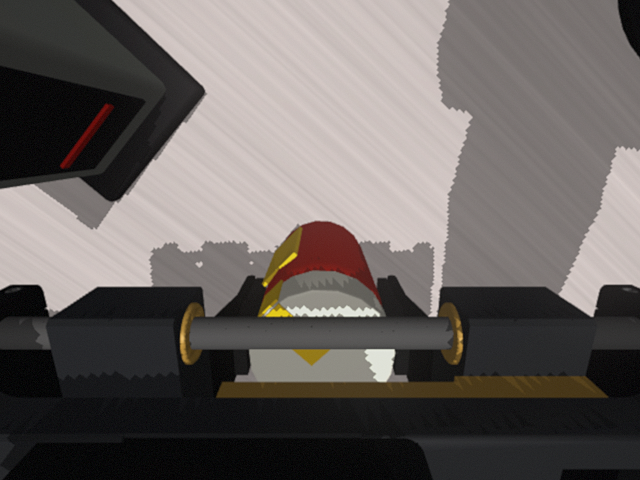

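Call:
move_arm --series '[[[0, 0, 0, 0, 0, 0, 1], [0, 0, 0, 0, 0, 0, 1], [0, 0, 0, 0, 0, 0, 1], [0, 0, 0, 0, 0, 0, 1], [0, 0, -2, 0, 0, 0, 1], [0, 0, -4, 0, 0, 0, 1], [0, 0, -5, 0, 0, 0, 1], [0, 0, -5, 0, 0, 0, 1], [0, 0, -4, 0, 0, 0, 1], [0, 0, 0, 0, 0, 0, 1], [0, 0, 0, 0, 0, 0, 1]]]'

```text
time_s: 7.0
tcp_pos: [0.5723, 0.1267, 0.2576]
ee_rot: [[-0.643, 0.766, -0.002], [0.766, 0.643, -0.0], [0.001, -0.001, -1.0]]
wrist_force: [0.2, -0.4, 0.1]
gripper_width: 1.007
```

```bash
python3 - <<'E'
from h import *
s=r.sense();np.save("w1.npy",np.c_[s["ee_rot"],s["tcp_pos"]])
print(s["tcp_pos"],s["joints"],s["wrist_force"])
c=r.capture("wrist");cv2.imwrite("pics/w5.png",c["color"])
E
```

```text
[0.57226929 0.12665471 0.25760376] [ 2.82771492e+01  1.70262863e+01 -1.86286026e+00 -4.64788246e-02
 -7.11990986e+01 -7.82476684e+01] [ 0.21929901 -0.41887463  0.08939812]
```

View pics/w5.png

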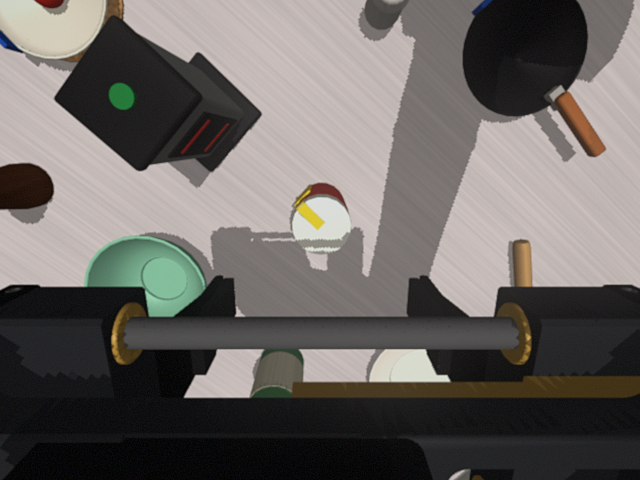

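```bash
python3 - <<'E'
from h import *
W=np.load("w1.npy");c=r.capture("wrist");im=c["color"];cv2.imwrite("pics/w6.png",cv2.resize(im[160:270,260:380],None,fx=5,fy=5,interpolation=cv2.INTER_CUBIC))
hsv=cv2.cvtColor(im,cv2.COLOR_BGR2HSV);ang=lambda v:np.degrees(np.arctan2(v[1],v[0]))
y=cv2.inRange(hsv,(20,110,80),(35,255,255));y[:,:296]=0;y[:,345:]=0;y[:202]=0;y[235:]=0
vy,vx=np.nonzero(y);Y=np.array([wz(W,c,a,b,.108)[:2] for a,b in zip(vx,vy)]);mu=Y.mean(0);_,_,V=np.linalg.svd(Y-mu);print("mark",mu,ang(V[0]),len(Y))
C=[(56,97),(118,15),(201,66),(147,170)]
P=[wz(W,c,*q,.173)[:2] for q in C];print(np.mean(P,0),[(ang(P[i-1]-P[i]),np.linalg.norm(P[i-1]-P[i])) for i in range(4)])
E
```

```text
mark [0.57213427 0.11186342] 85.06068243154769 340
[ 0.57025058 -0.03808884] [(np.float64(88.53120909902516), np.float64(0.07129066687643641)), (np.float64(-5.5263211993695), np.float64(0.06769755568950539)), (np.float64(-80.5306712658858), np.float64(0.05665412319117709)), (np.float64(-173.55896104417886), np.float64(0.07902981910157073))]
```

View pics/w6.png

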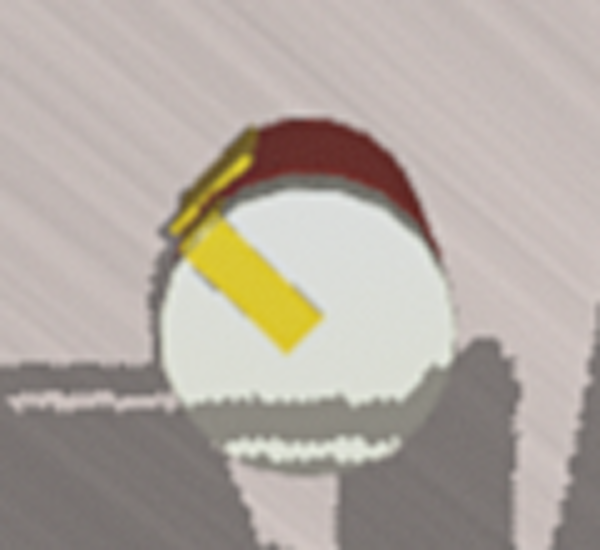

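```bash
python3 - <<'E'
from h import *
plan([.46,-.205,.24],-275.7,10,1)
E
```

```text
end [ 0.46  -0.205  0.24 ] yaw 84.322862397119
[[[-1.82,-2.99,0.18,-0.0,0.0,4.6,1],[-2.05,-2.83,0.17,-0.0,0.0,4.5,1],[-2.27,-2.67,0.18,-0.1,0.0,4.6,1],[-2.47,-2.47,0.17,0.0,0.0,4.6,1],[-2.67,-2.27,0.17,0.0,0.0,4.6,1],[-2.83,-2.05,0.17,-0.0,0.0,4.5,1],[-2.99,-1.82,0.17,-0.0,0.0,4.6,1],[-3.13,-1.57,0.17,-0.1,0.0,4.6,1],[-3.24,-1.32,0.17,0.0,0.0,4.6,1],[-3.34,-1.05,0.17,0.0,0.0,4.5,1]]]
```

Call:
move_arm --series '[[[-1.8, -3.0, 0.2, 0, 0, 4.6, 1], [-2.05, -2.85, 0.2, 0, 0, 4.5, 1], [-2.25, -2.65, 0.2, 0, 0, 4.6, 1], [-2.45, -2.45, 0.2, 0, 0, 4.6, 1], [-2.65, -2.25, 0.2, 0, 0, 4.6, 1], [-2.85, -2.05, 0.2, 0, 0, 4.5, 1], [-3.0, -1.8, 0.2, 0, 0, 4.6, 1], [-3.15, -1.55, 0.2, 0, 0, 4.6, 1], [-3.25, -1.3, 0.1, 0, 0, 4.6, 1], [-3.35, -1.05, 0.1, 0, 0, 4.5, 1], [0, 0, 0, 0, 0, 0, 1], [0, 0, 0, 0, 0, 0, 1]]]'

```text
time_s: 8.6
tcp_pos: [0.4613, -0.2044, 0.2397]
ee_rot: [[0.099, 0.995, -0.002], [0.995, -0.099, 0.0], [0.0, -0.002, -1.0]]
wrist_force: [-0.1, -0.4, -0.3]
gripper_width: 1.0
```

```bash
python3 - <<'E'
from h import *
s=r.sense();np.save("w1.npy",np.c_[s["ee_rot"],s["tcp_pos"]])
print(s["tcp_pos"],s["joints"],s["joint_velocities"])
c=r.capture("wrist");cv2.imwrite("pics/w7.png",c["color"])
c=r.capture("top");cv2.imwrite("pics/top2.png",c["color"])
E
```

```text
[ 0.46125945 -0.20438591  0.23972208] [-5.43853418e+00  9.54629362e+00 -1.44396247e+01 -1.04952541e-02
 -6.61066145e+01 -9.02130511e+01] [ 0.99410183 -0.24183047  0.36171364  0.02855919 -0.01588859 -0.0167755 ]
```

View pics/w7.png

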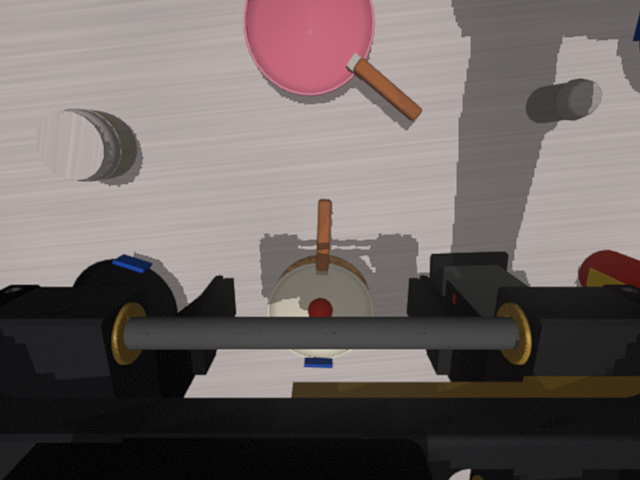

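View pics/top2.png

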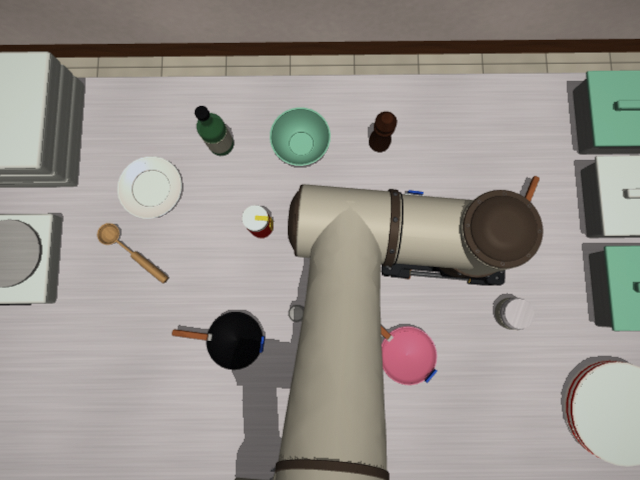

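```bash
python3 - <<'E'
from h import *
W=np.load("w1.npy");im=cv2.imread("pics/w7.png");c=r.capture("wrist")
hsv=cv2.cvtColor(im,cv2.COLOR_BGR2HSV);ang=lambda v:np.degrees(np.arctan2(v[1],v[0]))
m=cv2.inRange(hsv,(3,100,50),(20,255,255));m[:,:312]=0;m[:,336:]=0;m[:195]=0;m[272:]=0
vy,vx=np.nonzero(m);print(len(vx),vx.min(),vx.max(),vy.min(),vy.max())
H=np.array([wz(W,c,a,b,.045)[:2] for a,b in zip(vx,vy)]);mu=H.mean(0);_,_,V=np.linalg.svd(H-mu);k=(H-mu)@V[0];k2=(H-mu)@V[1]
print(mu,ang(V[0]),k.min(),k.max(),k2.min(),k2.max())
b=cv2.inRange(hsv,(105,150,40),(130,255,255));b[:,:290]=0;b[:,345:]=0;b[:350]=0;b[372:]=0
vy,vx=np.nonzero(b);print("tag",wz(W,c,vx.mean(),vy.mean(),.040))
t=cv2.inRange(hsv,(0,170,60),(6,255,255))|cv2.inRange(hsv,(174,170,60),(179,255,255));t[:,:300]=0;t[:,340:]=0;t[:295]=0;t[325:]=0
vy,vx=np.nonzero(t);print("tom",wz(W,c,vx.mean(),vy.min()+5,.03),vx.mean(),vy.min())
print("rim L/R",wz(W,c,269,312,.031),wz(W,c,373,312,.031))
E
```

```text
928 312 335 200 270
[ 0.48529101 -0.20470536] -6.924574656879014 -0.03979325226990858 0.03713438523951254 -0.01165729963996036 0.01333065840119334
tag [ 0.64121111 -0.2262903   0.04      ]
tom [ 0.56965484 -0.21674878  0.03      ] 319.93313069908817 299
rim L/R [ 0.57355674 -0.27713994  0.031     ] [ 0.58550802 -0.15580109  0.031     ]
```

Call:
move_arm --series '[[[0, 0.7, 2.5, 0, 0, 0.7, 1], [0.1, 0.7, 4, 0, 0, 0, 1], [0, 0.7, 4, 0, 0, 0, 1], [0, 0.7, 4, 0, 0, 0, 1], [0, 0, 2, 0, 0, 0, 1], [0, 0, 0, 0, 0, 0, 1], [0, 0, 0, 0, 0, 0, 1]]]'

```text
time_s: 9.62
tcp_pos: [0.4904, -0.2064, 0.0765]
ee_rot: [[0.11, 0.994, 0.002], [0.994, -0.11, -0.001], [-0.0, 0.002, -1.0]]
wrist_force: [-0.2, 0.7, 0.7]
gripper_width: 1.001
```

```bash
python3 - <<'E'
from h import *
s=r.sense();np.save("w1.npy",np.c_[s["ee_rot"],s["tcp_pos"]])
print(s["tcp_pos"],s["joints"],s["joint_velocities"])
c=r.capture("wrist");cv2.imwrite("pics/w8.png",c["color"])
S=r.capture("side");cv2.imwrite("pics/s8.png",S["color"])
E
```

```text
[ 0.49044296 -0.2063717   0.07654005] [-5.33052400e+00  2.20161756e+01 -2.35840542e+01  3.12077818e-02
 -4.42965722e+01 -9.09881978e+01] [-0.35637684 -1.02636426  0.29220119 -0.22502208  0.1215052   0.00545226]
```

View pics/w8.png

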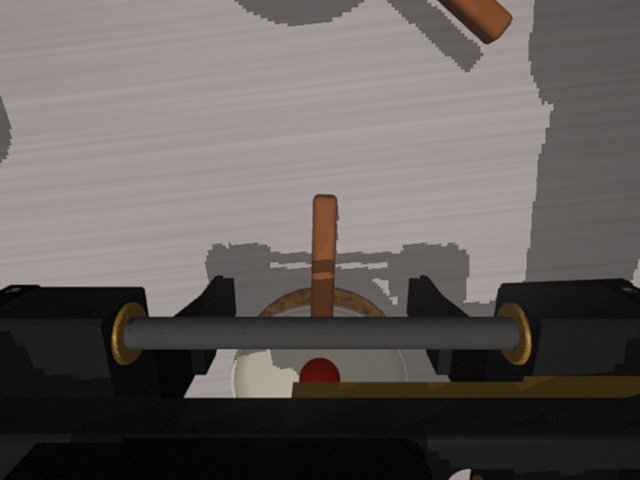

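View pics/s8.png

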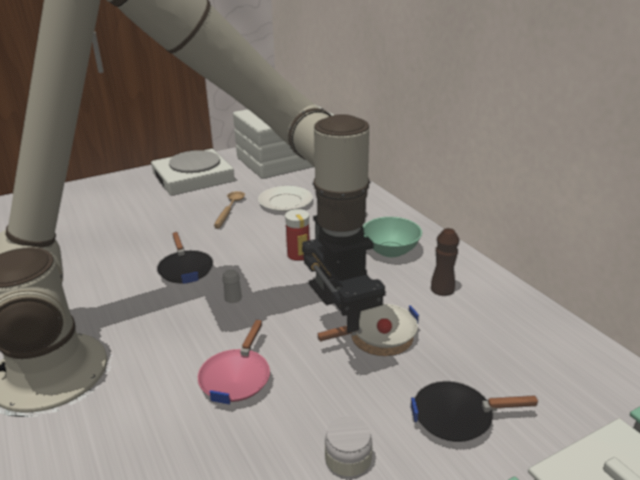

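Call:
move_arm --series '[[[0, 0, 2, 0, 0, 1, 1], [0, 0, 2, 0, 0, 0, 1], [0, 0, 1.6, 0, 0, 0, 1], [0, 0, 0, 0, 0, 0, 1], [0, 0, 0, 0, 0, 0, 1], [0, 0, 0, 0, 0, 0, 1]]]'

```text
time_s: 10.48
tcp_pos: [0.4902, -0.2067, 0.0206]
ee_rot: [[0.128, 0.992, 0.002], [0.992, -0.128, -0.0], [-0.0, 0.002, -1.0]]
wrist_force: [0.1, 0.1, 0.1]
gripper_width: 1.003
```

Call:
move_arm --series '[[[0, 0, 0, 0, 0, 0, 0.6], [0, 0, 0, 0, 0, 0, 0.3], [0, 0, 0, 0, 0, 0, 0], [0, 0, 0, 0, 0, 0, -0.2], [0, 0, 0, 0, 0, 0, -0.4], [0, 0, 0, 0, 0, 0, -0.55], [0, 0, 0, 0, 0, 0, -0.65], [0, 0, 0, 0, 0, 0, -0.75], [0, 0, 0, 0, 0, 0, -1], [0, 0, 0, 0, 0, 0, -1], [0, 0, 0, 0, 0, 0, -1], [0, 0, 0, 0, 0, 0, -1]]]'

```text
time_s: 11.98
tcp_pos: [0.4894, -0.2065, 0.0195]
ee_rot: [[0.128, 0.992, -0.0], [0.992, -0.128, 0.0], [0.0, -0.0, -1.0]]
wrist_force: [0.5, 0.8, -0.5]
gripper_width: 0.162
```

```bash
python3 - <<'E'
from h import *
s=r.sense();print(s["tcp_pos"],s["wrist_force"],s["gripper_width"]*87)
c=r.capture("wrist");cv2.imwrite("pics/w9.png",c["color"])
S=r.capture("side");cv2.imwrite("pics/s9.png",cv2.resize(S["color"][200:400,260:500],None,fx=3,fy=3,interpolation=cv2.INTER_CUBIC))
E
```

```text
[ 0.48942133 -0.20654166  0.01954799] [ 0.48357301  0.80752421 -0.50000387] 14.106319765464125
```

View pics/w9.png

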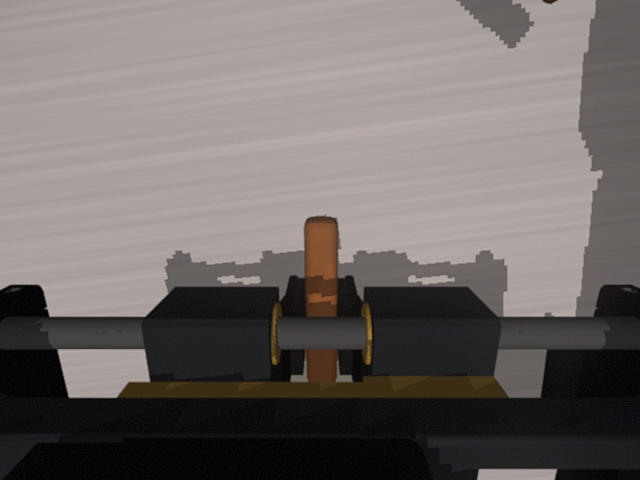

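View pics/s9.png

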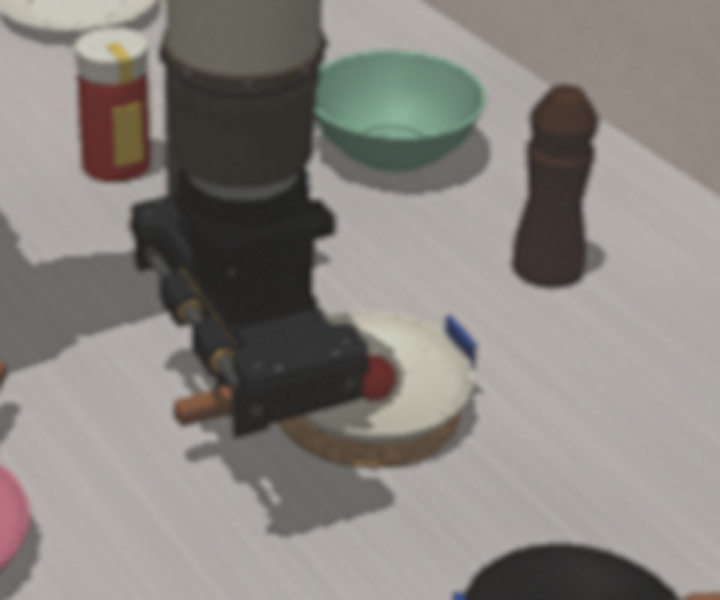

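Call:
move_arm --series '[[[0, 0, -0.2, 0, 0, 0, -1], [0, 0, -0.4, 0, 0, 0, -1], [0, 0, -0.6, 0, 0, 0, -1], [0, 0, -0.8, 0, 0, 0, -1], [0, 0, -0.8, 0, 0, 0, -1], [0, 0, -0.8, 0, 0, 0, -1], [0, 0, -0.6, 0, 0, 0, -1], [0, 0, -0.4, 0, 0, 0, -1], [0, 0, -0.2, 0, 0, 0, -1], [0, 0, 0, 0, 0, 0, -1]]]'

```text
time_s: 13.32
tcp_pos: [0.4894, -0.2066, 0.0675]
ee_rot: [[0.128, 0.992, -0.0], [0.992, -0.128, 0.0], [0.0, -0.0, -1.0]]
wrist_force: [1.1, 0.2, -3.2]
gripper_width: 0.157
```

```bash
python3 - <<'E'
from h import *
s=r.sense();print(s["tcp_pos"],s["wrist_force"],s["moment"],s["gripper_width"]*87)
S=r.capture("side");cv2.imwrite("pics/s10.png",cv2.resize(S["color"][200:400,260:500],None,fx=3,fy=3,interpolation=cv2.INTER_CUBIC))
E
```

```text
[ 0.48942047 -0.20657602  0.06754051] [ 1.06778618  0.19264987 -3.16259387] [ 0.03123756  0.08343497 -0.04757122] 13.699992457274085
```

View pics/s10.png

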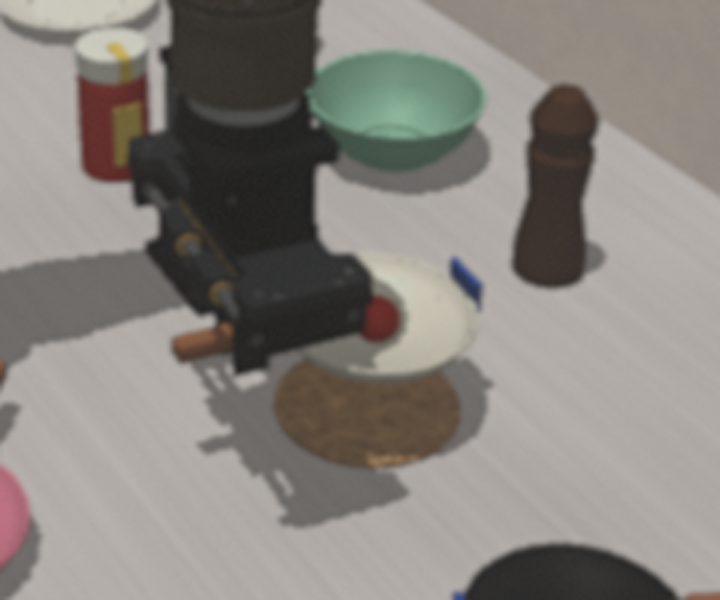

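```bash
cat > tilt.py <<'E'
from h import *
def tagpix(im,box):
    h=cv2.cvtColor(im,cv2.COLOR_BGR2HSV);b=cv2.inRange(h,(100,100,40),(130,255,255));o=np.zeros_like(b);x0,y0,x1,y1=box;o[y0:y1,x0:x1]=b[y0:y1,x0:x1]
    v,u=np.nonzero(o);return u.mean(),v.mean(),len(u)
E
python3 - <<'E'
from tilt import *
S=r.capture("side")
im0=cv2.imread("pics/s8.png")
a=tagpix(im0,(400,300,430,330));b=tagpix(S["color"],(400,275,430,310));print(a,b)
d=np.array([np.cos(np.radians(-7.4)),np.sin(np.radians(-7.4))])
g=np.array([.4894,-.2066])
C=np.array([.5795,-.2165])
t0=np.r_[C+.062*d,.034];print("pred before",proj(S,t0))
for tl in(-4,0,4,8,12,16):
    # rotate about the grip point (jaw axis), droop positive; grip at 90mm from centre, z .034 above underside
    th=np.radians(tl);L=.090+.062;hh=-.004
    x=L*np.cos(th)+hh*np.sin(th);z=-L*np.sin(th)+hh*np.cos(th)
    p=np.r_[C-.09*d+x*d,.038+.048+z];
    tx=-.045*np.cos(th);q=np.r_[C-.09*d+tx*d,.086+.045*np.sin(th)]
    print(tl,proj(S,p),"tip",proj(S,q))
E
```

```text
(np.float64(413.45454545454544), np.float64(312.0), 33) (np.float64(414.575), np.float64(292.35), 40)
pred before [412.7660317  313.60369986]
-4 [414.8138447  288.68110808] tip [317.29971011 317.60136075]
0 [414.46980203 293.28457838] tip [317.21455381 316.21690864]
4 [413.78508962 297.92325564] tip [317.2437144  314.79920612]
8 [412.76733031 302.57720258] tip [317.38755752 313.35530454]
12 [411.42512941 307.22699372] tip [317.64584181 311.8924559 ]
16 [409.76798499 311.85374225] tip [318.01771042 310.41807363]
```

Call:
move_arm --series '[[[0, 0, -0.2, 0, 0, 0, -1], [0, 0, -0.4, 0, 0, 0, -1], [0, 0, -0.6, 0, 0, 0, -1], [0, 0, -0.8, 0, 0, 0, -1], [0, 0, -0.8, 0, 0, 0, -1], [0, 0, -0.8, 0, 0, 0, -1], [0, 0, -0.6, 0, 0, 0, -1], [0, 0, -0.4, 0, 0, 0, -1], [0, 0, -0.2, 0, 0, 0, -1], [0, 0, 0, 0, 0, 0, -1]]]'

```text
time_s: 14.68
tcp_pos: [0.4894, -0.2066, 0.1155]
ee_rot: [[0.128, 0.992, -0.0], [0.992, -0.128, 0.0], [0.0, -0.0, -1.0]]
wrist_force: [0.2, 0.3, -2.1]
gripper_width: 0.152
```

Call:
move_arm --series '[[[-0.16, 0, 0, 0, 0, -1, -1], [-0.31, 0, 0, 0, 0, -2, -1], [-0.47, 0.01, 0, 0, 0, -3, -1], [-0.63, 0.02, 0, 0, 0, -4, -1], [-0.63, 0.02, 0, 0, 0, -4, -1], [-0.63, 0.02, 0, 0, 0, -4, -1], [-0.63, 0.02, 0, 0, 0, -4, -1], [-0.47, 0.01, 0, 0, 0, -3, -1], [-0.31, 0, 0, 0, 0, -2, -1], [-0.16, 0, 0, 0, 0, -1, -1], [0, 0, 0, 0, 0, 0, -1]]]'

```text
time_s: 16.05
tcp_pos: [0.4941, -0.25, 0.1154]
ee_rot: [[-0.352, 0.936, -0.0], [0.936, 0.352, 0.0], [0.0, -0.0, -1.0]]
wrist_force: [-0.9, 0.4, -3.5]
gripper_width: 0.156
```

```bash
python3 - <<'E'
from h import *
s=r.sense();print(s["tcp_pos"],s["ee_rot"][:,0],s["wrist_force"],s["moment"],s["gripper_width"]*87)
S=r.capture("side");cv2.imwrite("pics/s11.png",cv2.resize(S["color"][180:400,250:500],None,fx=3,fy=2.7,interpolation=cv2.INTER_CUBIC))
E
```

```text
[ 0.49414    -0.25003141  0.1153779 ] [-3.52197556e-01  9.35925673e-01  1.24369222e-04] [-0.91669471  0.42078042 -3.5306306 ] [-0.01365233  0.08520507 -0.00371696] 13.542069467613024
```

View pics/s11.png

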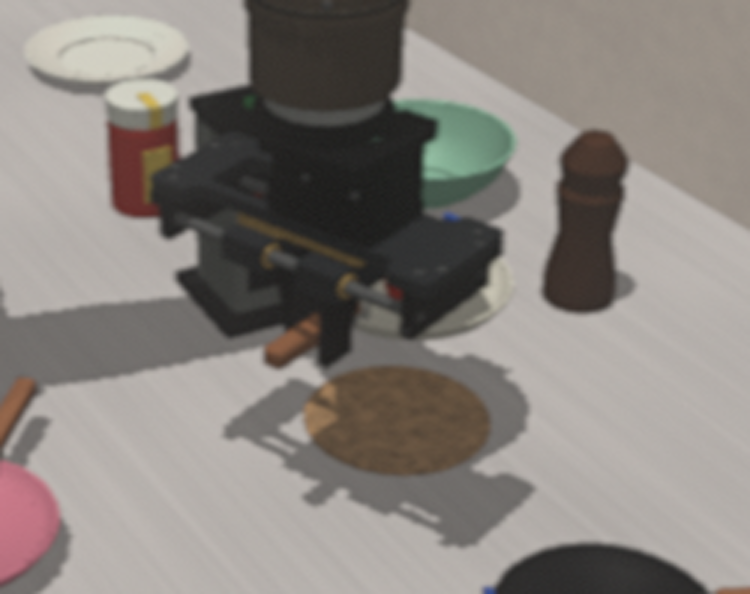

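Call:
move_arm --series '[[[-0.16, 0, 0, 0, 0, -1, -1], [-0.31, 0, 0, 0, 0, -2, -1], [-0.47, 0.01, 0, 0, 0, -3, -1], [-0.63, 0.02, 0, 0, 0, -4, -1], [-0.63, 0.02, 0, 0, 0, -4, -1], [-0.63, 0.02, 0, 0, 0, -4, -1], [-0.63, 0.02, 0, 0, 0, -4, -1], [-0.63, 0.02, 0, 0, 0, -4, -1], [-0.63, 0.02, 0, 0, 0, -4, -1], [-0.63, 0.02, 0, 0, 0, -4, -1], [-0.63, 0.02, 0, 0, 0, -4, -1], [-0.63, 0.02, 0, 0, 0, -4, -1]]]'

```text
time_s: 17.6
tcp_pos: [0.5373, -0.2986, 0.1156]
ee_rot: [[-0.889, 0.457, 0.0], [0.457, 0.889, -0.0], [-0.0, -0.0, -1.0]]
wrist_force: [0.7, -0.1, -2.8]
gripper_width: 0.153
```

Call:
move_arm --series '[[[-0.63, 0.02, 0, 0, 0, -4, -1], [-0.63, 0.02, 0, 0, 0, -4, -1], [-0.63, 0.02, 0, 0, 0, -4, -1], [-0.63, 0.02, 0, 0, 0, -4, -1], [-0.63, 0.02, 0, 0, 0, -4, -1], [-0.47, 0.01, 0, 0, 0, -3, -1], [-0.16, 0, 0, 0, 0, -1, -1], [0, 0, 0, 0, 0, 0, -1], [0, 0, 0, 0, 0, 0, -1], [0, 0, 0, 0, 0, 0, -1], [0, 0, 0, 0, 0, 0, -1]]]'

```text
time_s: 18.98
tcp_pos: [0.5731, -0.3085, 0.1156]
ee_rot: [[-0.998, 0.059, 0.0], [0.059, 0.998, -0.0], [-0.0, -0.0, -1.0]]
wrist_force: [-0.2, 0.0, -1.7]
gripper_width: 0.155
```

```bash
python3 - <<'E'
from h import *
s=r.sense();print(s["tcp_pos"],s["ee_rot"][:,0],s["wrist_force"],s["moment"],s["gripper_width"]*87)
np.save("w1.npy",np.c_[s["ee_rot"],s["tcp_pos"]])
y=s["ee_rot"][:,1];print("dish ctr by kinematics",s["tcp_pos"]+.0905*y,"yaw",np.degrees(np.arctan2(y[1],y[0])))
w=r.capture("wrist");cv2.imwrite("pics/w12.png",w["color"])
S=r.capture("side");cv2.imwrite("pics/side12.png",S["color"]);cv2.imwrite("pics/s12.png",cv2.resize(S["color"][180:400,250:500],None,fx=3,fy=2.7,interpolation=cv2.INTER_CUBIC))
t=r.capture("top");cv2.imwrite("pics/t12.png",t["color"])
E
```

```text
[ 0.5730823  -0.30851662  0.11562847] [-9.98266795e-01  5.88506859e-02 -5.43314393e-05] [-0.20102227  0.00802756 -1.67094049] [-0.15032757 -0.0534881  -0.01491049] 13.494686931414941
dish ctr by kinematics [ 0.57840829 -0.21817347  0.11562392] yaw 86.62615450468233
```

View pics/s12.png

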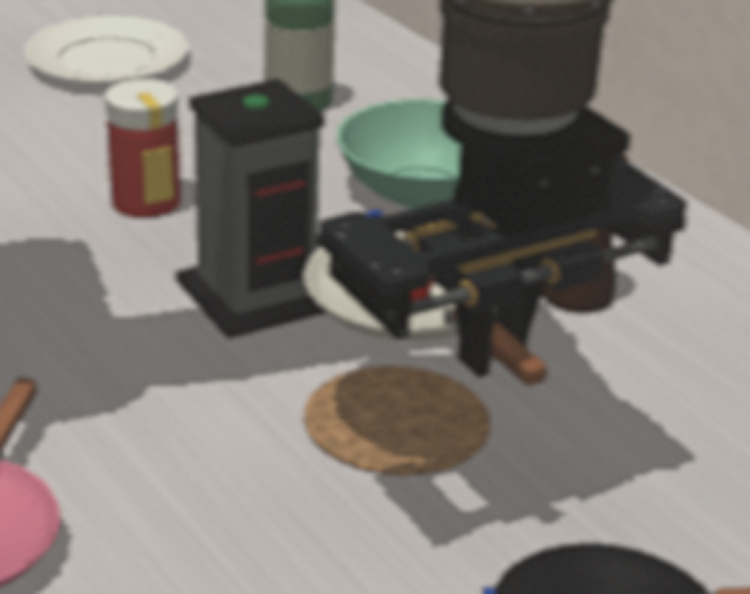

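View pics/t12.png

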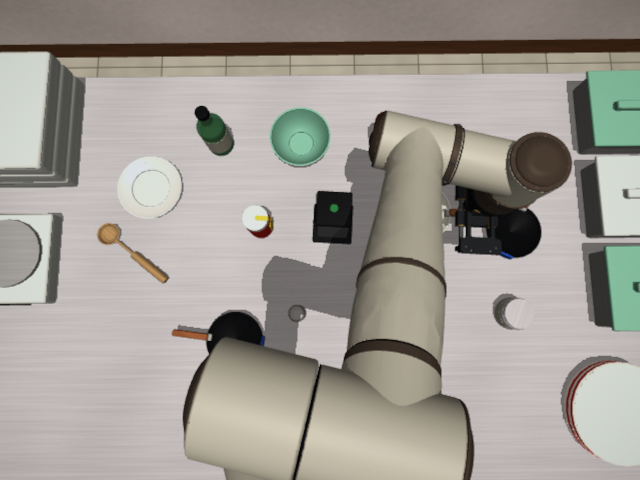

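```bash
python3 - <<'E'
from tilt import *
S=r.capture("side");im=S["color"]
print("tag",tagpix(im,(365,245,385,268)))
C=np.array([.5785,-.218]);y=np.radians(86.6);d=np.array([np.cos(y),np.sin(y)])
for tl in(-6,-3,0,3,6,9):
    th=np.radians(tl);out=[]
    def P(L,hh):return np.r_[C-.09*d+(L*np.cos(th)+hh*np.sin(th))*d,.134-L*np.sin(th)+hh*np.cos(th)]
    print(tl,"tag",proj(S,P(.152,-.004)),"tagtop",proj(S,P(.152,.007)),"tip",proj(S,P(-.045,0)),"tom",proj(S,P(.09,-.014)))
h=cv2.cvtColor(im,cv2.COLOR_BGR2HSV)
k=cv2.inRange(h,(0,150,60),(8,255,255))|cv2.inRange(h,(172,150,60),(179,255,255));k[:, :375]=0;k[:,405:]=0;k[:272]=0;k[300:]=0
v,u=np.nonzero(k);print("tom px",u.min(),u.max(),v.min(),v.max())
# wrist
z=lambda im,a,b,c,d,f:cv2.resize(im[b:d,a:c],None,fx=f,fy=f,interpolation=cv2.INTER_CUBIC)
cv2.imwrite("pics/s13.png",z(im,340,240,460,330,6))
E
```

```text
tag (np.float64(374.5), np.float64(258.6666666666667), 6)
-6 tag [369.4812549  256.38104428] tagtop [369.95981717 251.70243083] tip [428.93152976 321.78448795] tom [385.84820512 279.87434105]
-3 tag [369.24768439 259.8529218 ] tagtop [369.57130181 255.04855082] tip [429.11323212 320.70897917] tom [385.83721349 282.14142052]
0 tag [369.12515887 263.40839385] tagtop [369.29508049 258.48887044] tip [429.25224267 319.58532184] tom [385.89769531 284.45744043]
3 tag [369.11269583 267.03992902] tagtop [369.13031553 262.01571256] tip [429.34797193 318.41674268] tom [386.02913206 286.81714799]
6 tag [369.20921831 270.74009535] tagtop [369.0760613  265.62150356] tip [429.39997142 317.20664275] tom [386.23089908 289.21528021]
9 tag [369.41356325 274.50155564] tagtop [369.13127431 269.29877087] tip [429.40793727 315.95858606] tom [386.50226892 291.64656664]
tom px 388 391 287 289
```

View pics/s13.png

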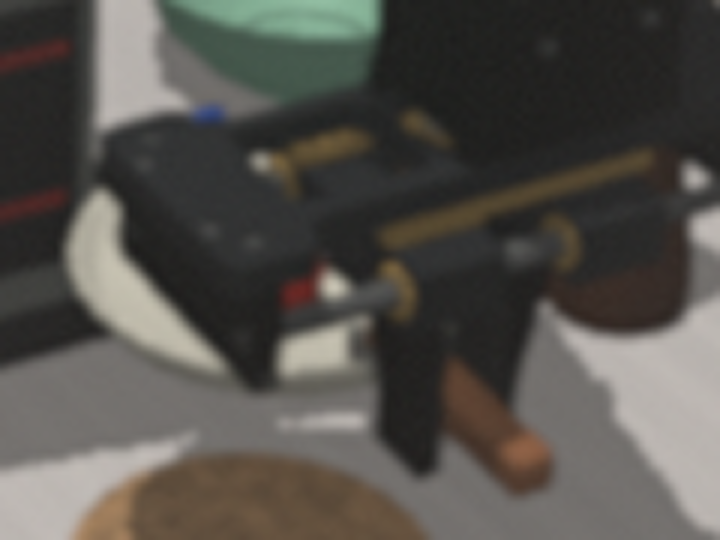

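View pics/w12.png

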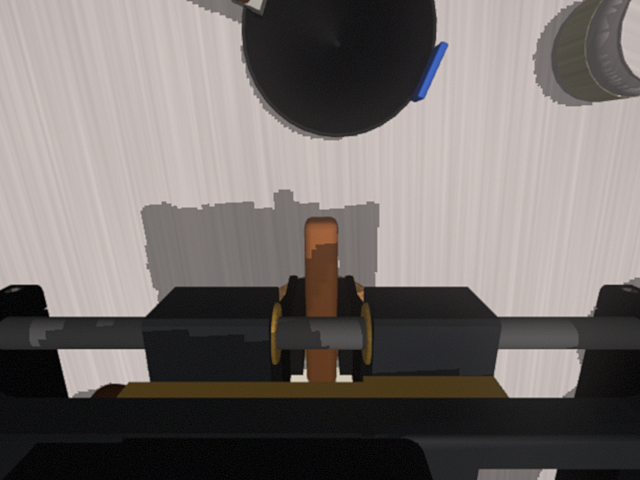

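```bash
python3 - <<'E'
from h import *
t=r.capture("top");im=t["color"];hsv=cv2.cvtColor(im,cv2.COLOR_BGR2HSV);ang=lambda v:np.degrees(np.arctan2(v[1],v[0]))
y=cv2.inRange(hsv,(20,100,80),(35,255,255));y[:,:235]=0;y[:,285:]=0;y[:200]=0;y[235:]=0
vy,vx=np.nonzero(y);print(vx.min(),vx.max(),vy.min(),vy.max())
i=vx<269
Y=np.array([onz(t,a,b,.108)[:2] for a,b in zip(vx[i],vy[i])]);mu=Y.mean(0);_,_,V=np.linalg.svd(Y-mu);print(mu,ang(V[0]))
cv2.imwrite("pics/t13.png",cv2.resize(im[190:260,230:370],None,fx=5,fy=5,interpolation=cv2.INTER_CUBIC))
S=r.capture("side");h=cv2.cvtColor(S["color"],cv2.COLOR_BGR2HSV)
# mat centre
m=cv2.inRange(h,(8,50,30),(22,200,255));m[:,:345]=0;m[:,416:]=0;m[:312]=0;m[360:]=0
k=max(cv2.findContours(m,cv2.RETR_EXTERNAL,cv2.CHAIN_APPROX_NONE)[0],key=cv2.contourArea);e=cv2.fitEllipse(cv2.convexHull(k));print(e,onz(S,*e[0],.004))
E
```

```text
255 272 216 229
[0.56937004 0.11095483] -94.75623523968507
((381.95855712890625, 335.19610595703125), (39.945068359375, 62.17219924926758), 95.05855560302734) [ 0.57469899 -0.2191751   0.004     ]
```

View pics/t13.png

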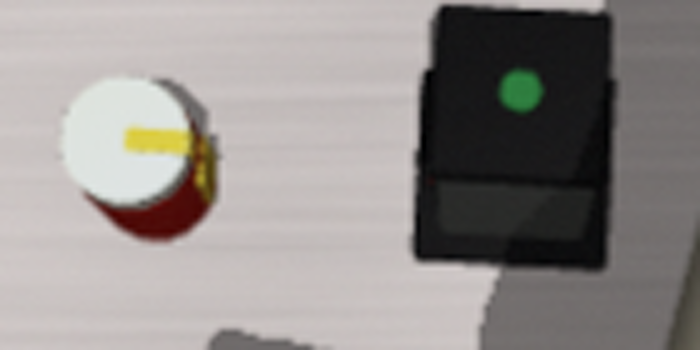

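Jar mark is parallel to the tower's axis (about -95° against -93°), and the dish is within 5 mm of over the mat (0.5785, -0.218 against 0.575, -0.219), level and still. I'm handing the job in.

```bash
python3 - <<'E'
from station import r
s=r.sense();print(s["time_s"],s["tcp_pos"],abs(s["joint_velocities"]).max());print(r.finish_job())
E
```

```text
19.275 [ 0.5731516  -0.30849652  0.11554114] 0.08542716936178472
the job is handed in; nothing more can be done
None
```

I handed the job in at 19.3 s, with the red jar turned to face the tower and released, and the white dish held level and still over its mat. The hand-in reports no verdict, so everything below is from my own checks.

- **Jar:** I gripped it, turned it about 60° clockwise and let go. Its mark then pointed at about -95°, with the tower direction at about -93°. One rough reading gave -97.5°. All of these are within the 13.7° limit, and the jar stayed within a few mm of its place.
- **Dish:** I lifted it by the handle and turned it 94° counter-clockwise about its own centre. The tag direction is about 86.6° against about 86.7° for the tower. The dish sits within about 5 mm of over the mat, and its underside is at about 0.10 m.
- **Level and grip:** The handle tip and the visible part of the tag matched a level dish to about 1-2°. The grip held steady at about 13.5 mm of opening.

**Less certain:**
- The gripper mostly hid the tomato at the end. The part I could see fitted it lying in the middle, but I could not measure it fully.
- My readings of the tower's own angle disagreed by a few degrees: most fell between 1.5° and 4° clockwise, and the corner readings from one oblique wrist view disagreed by far more, so I left them out.
- I did not measure the bystanders afterwards. In the last top view the ones I could see looked unmoved, and the arm hid the mill, the pink pan and part of one black pan.

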